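Knock a pressed sample pellet out of its die

TASK

A pressed sample pellet is stuck down in the die of the knock-out stand. Push the stand's lever all the way down so that the knock-out rod pushes the pellet up out of the die, lift the pellet off and lay it flat, face up, in the empty place of the white sample tray without dropping it, then bring the lever all the way back up so that the rod is down and the die is ready for the next filling. Leave the other pellets and everything else on the bench where they are.

Things in the scene. Friction and masses are not known exactly. Their poses are not given: they have to be found in the camera images.
- die_mouth (a point): Centre of the die's mouth, level with the flat top (100 x 100 mm, 134 mm above the bench) of the fixed knock-out stand, a steel die plate on four pillars. The die is a round cavity 41.5 mm across, 20 mm deep; the knock-out rod, 22 mm thick, fills a hole in its floor. Axes: z up, +y from the die towards the lever's handle (yaw varies). Base plate: to 66 mm in -y, 110 in +y, 60 in x.
- pivot (a point): Middle of the lever's pivot axis, which lies along the stand's x: 40 mm along +y from the die's axis, 72 mm above the bench, in a fork under the edge of the die plate. Axes as for die_mouth.
- handle (a point): Centre of the lever's grip, a black cylinder 22 mm thick, 70 mm long, along the lever, 130 mm from the pivot axis; y outward along the lever, x along the pivot. At the start it slopes up 0.45 rad (centre 129 mm above the bench, 157 mm from the die's axis); fully down it slopes down 0.25 rad (40 mm, 166 mm). The space around it is free; held from above on its two sides it turns in the grasp.
- lever (a joint): Angle of the lever (rad): 0 = handle fully up, rod down (the start; a hard stop); 0.70 = handle fully down against its stop, rod fully up. The rod rises 40 mm per rad, so 28 mm in all. The lever is stiff, about 6 N at the grip either way (a little more until the pellet comes free), and stays wherever it is left.
- pellet_centre (a point): Centre of the stuck pellet: an aluminium cup 40 mm across, 12 mm high, pressed full of tan powder (upper face, +z), about 35 g. At the start it is wedged on the cavity floor, its top 8 mm below the die's mouth, out of reach. With the lever fully down it stands loose on the rod, underside 8 mm above the die plate's top, and can be gripped across its 40 mm.
- place0 (a point): Centre of the floor of one end place of the sample tray: a fixed white plate 80 x 216 x 8 mm with three round places in a row, 75 mm apart, each 46 mm across, 3 mm deep (floor 5 mm above the bench). z up, y along the row from place0 to place2. Two places hold a pellet, one only a paper liner: that is the empty one, and which it is varies. A pellet in a place has its centre 11 mm above the bench.
- place1 (a point): Centre of the floor of the middle place of the tray; axes as place0.
- place2 (a point): Centre of the floor of the other end place of the tray; axes as place0.
- pellet_a_centre (a point): Centre of an earlier pellet, just like the first, lying in one place of the tray. It stays there.
- pellet_b_centre (a point): Centre of another earlier pellet, lying in another place of the tray. It stays there.
- pellet: The pellet in the die again; origin at the centre of its underside, z up through its powder face.
- punch: The die's steel punch standing head up on the bench beyond the stand: 39 mm across, head 52 mm, 66 mm tall, 0.6 kg; origin at the centre of its foot. Bystander.
- brush: A cleaning brush 150 mm long lying on the robot's side of the tray. Bystander.
- spatula: A thin steel spatula 175 mm long lying on the far side of the tray. Bystander.
- mortar: A white mortar 92 mm across and 48 mm high with its pestle leaning in it (in all about 95 mm high), left of the stand, beyond the lever's end. Bystander.
- jar: A clear sample jar with white cap, 62 mm across and 85 mm high, at the far side of the bench. Bystander.
- beaker: A glass beaker 68 mm across and 92 mm high, at the far side of the bench. Bystander.
Mind the look-alikes: they are no part of the job. Leave any black or turquoise look-alike of the pellet alone.

How it is judged (in metres and radians):
On the way, in this order (a step that is already met when the one before it is completed fails the run):
1. the lever is down and the rod has pushed the pellet up clear of the die (value of joint lever above 0.58 rad and z of pellet_centre in the frame of die_mouth above 0.008 m and horizontal distance between pellet_centre and die_mouth below 0.012 m), for 0.2 s.
2. the pellet lies flat in the empty place of the tray, let go ((horizontal distance between pellet_centre and place0 below 0.006 m or horizontal distance between pellet_centre and place1 below 0.006 m or horizontal distance between pellet_centre and place2 below 0.006 m) and height (world z) of pellet_centre below 0.0135 m and angle between pellet_centre's own z axis and vertical below 0.08 rad and contact force between pellet and the fingers below 0.05 N), for 0.2 s.
At the end, for the whole second after the job is handed in: The pellet lies at rest, flat (within 0.08 rad) and face up, within 6 mm of the centre of the tray's empty place with its centre under 13.5 mm above the bench; the lever is back up (joint below 0.08 rad); the earlier pellets are still in their places (moved less than 8 mm) (all of step 2 and linear speed of pellet below 0.02 m/s and value of joint lever below 0.08 rad and distance of each of pellet_a_centre, pellet_b_centre from where it was at the start of the episode below 0.008 m); the robot touches nothing.
It fails at once if the pellet is dropped or knocked off: free of the fingers, away from the die, and its centre still over 26 mm above the bench (contact force between pellet and the fingers below 0.01 N and horizontal distance between pellet_centre and die_mouth above 0.03 m and height (world z) of pellet_centre above 0.026 m).
It fails at once if an earlier pellet is moved by more than 10 mm (distance of any of pellet_a_centre, pellet_b_centre from where it was at the start of the episode above 0.01 m).
It fails at once if a bystander (punch, brush, spatula, mortar, jar, beaker) is moved by more than 30 mm (distance of any of punch, brush, spatula, mortar, jar, beaker from where it was at the start of the episode above 0.03 m).
It also fails if it takes over 67 s, if anything falls off the work surface, if the arm or the gripper's body presses on something with over 40 N, if the wrist force passes 120 N, or if a joint passes its speed limit or range.

ROBOT

A 6-joint arm with a two-finger parallel gripper is mounted at the origin on the work surface. World frame = base frame: x ahead of the robot, y to its left, z up, the work surface at z = 0. Lengths are in m, angles in degrees, forces in N, time in s.
With the tool pointing down it reaches from about 0.35 to 0.875 m from the base axis. Payload 4.2 kg.
Tool frame: the origin (TCP) lies between the finger pads; the fingertips stand 14 mm ahead of it and the grasp point (between the pads) lies 5 mm behind it (r.tcp_to_tips is the distance from the TCP to the fingertips, in m); y points along the fingers, x is the direction in which the jaws open and shut, and the axes are right-handed (so a half turn about y gives the same grasp; the last joint's range is limited). The gripper opens to 87 mm and grips with 3 to 60 N. Pads are 19 mm wide; open, the fingers measure 117 mm over their backs; the gripper's body (75 mm by 190 mm) begins 51 mm behind the grasp point.
Start: joints at [-60.183, 22.042, 0.453, 0, -68.411, -14.817], TCP at [0.162, -0.604, 0.237] pointing down, gripper open.
Joint ranges: [-179.83, 179.83], [-69.29, 118.12], [-61.27, 80.66], [-181.25, 117.63], [-171.15, -9.14], [-177.46, 177.46]. Speed limits (degrees/s): [159.86, 159.86, 180, 180, 180, 180].

INTERFACE

Orientations are given as a 3x3 rotation matrix whose columns are the frame's x, y, z axes.
In Python, from station import sense, optics, ticket, r gives the robot as it stands.
- The arm moves only by the tool carry_out, never from a script. Its argument "steps" is a list that holds one entry, the list of rows, each a list of 6 numbers: the shift along the world's x, y, z in cm, then the turn, a rotation vector about the world's x, y, z in rad. A call has 1 to 20 rows; each row is the pose to reach, as a shift and turn from the pose commanded when the call began; what a row does not reach only later rows make up. A row lasts 1/8 s, in which the tool goes at most 62.5 mm and 10.7 degrees, less where a joint would pass 70% of its speed; a pose out of reach is approached as far as the arm can. A call with a gripper value outside its range is refused whole. "fingers" is the closure in counts, from 0 (fully open) to 255 (shut), set as the call begins (left out, the last holds). The fingers move at their own pace and stop on an object; the grip force is fixed at half the most. Time passes only in rows, so rows that repeat a pose let the fingers close. It gives the time, the measured TCP pose, the force and the opening at its end, in the units of the state.
- sense(): the state, without advancing time (a new reading comes with each control period).
- optics.capture(name): name is "scene" or "side" or "wrist"; returns a dict with "image" (384x512x3 uint8, red, green, blue), "fov_y" (degrees; the focal length in pixels is half the picture's height over the tangent of half this angle, whatever the lens; pixels are square), "cx", "cy" (the principal point, pixels), "rvec" (rotation vector, rad) and "tvec" (3), from world to camera coordinates, as OpenCV has them. Camera axes: x right, y down, z forward; pixel columns grow to the right and rows downward; lengths in m; the calibration is good to about 2 mm. A picture is of the moment at which its call begins. There is no depth.
- ticket.finish_job(): hands the job in, once; it reports no verdict.
The state is a dict: "time_s": time; "joints": joint angles; "joint_velocities": joint speeds; "effort": joint torques, N m; "tcp_pos": TCP position; "ee_rot": TCP orientation; "wrist_force": force on the tool from outside, world axes, zero at the start; "moment": the same for the moment, N m; "gripper_width": opening from 0.0 (shut) to 1.0 (fully open).
Only numpy, scipy, OpenCV 4.12 (cv2) and the standard library are available. Lean on these libraries where they do the work, as an engineer would, in place of code of your own. Each camera call takes 0.05 s, during which the arm holds its last target.

## Working session

There is one attempt and no reset: what is moved stays moved. The work goes in short steps, Python scripts to look and compute and a tool call to move; the robot and the scene stay as the last step left them, time stands still between calls to the robot, and variables do not carry over. Pictures are saved under pics/ and viewed, and the job is handed in when it is done.

Besides the shell and the picture viewer there is one more tool, called as name(argument=value, ...), one argument or row to a line, values as JSON. carry_out: Moves the arm, as the interface text tells. Its arguments: {"type":"object","properties":{"steps":{"type":"array","items":{"type":"array","items":{"type":"array","items":{"type":"number"}}}},"fingers":{"type":"number"}},"required":["steps"]}

```bash
ls; mkdir -p pics
python3 - <<'E'
from station import sense, optics, ticket, r
import cv2
s=sense();print(s)
for n in ["scene","side","wrist"]:
    c=optics.capture(n);cv2.imwrite(f"pics/{n}0.png",c["image"][:,:,::-1]);print(n,c["fov_y"],c["cx"],c["cy"],c["rvec"],c["tvec"])
E
```

```text
pics
{'time_s': 0.0, 'joints': array([-6.01862505e+01,  2.20889772e+01,  3.78938940e-01, -2.99167758e-02,
       -6.84105853e+01, -1.48154427e+01]), 'joint_velocities': array([-0.03017176, -0.00591633, -0.04311746, -0.00813097, -0.07040803,
        0.00060243]), 'effort': array([ 1.25851995e-03, -3.90662706e+01,  1.87402761e+01,  4.22007143e+00,
        1.08605315e-02, -1.83449397e-04]), 'tcp_pos': array([ 0.16160366, -0.60314466,  0.23547022]), 'ee_rot': array([[-2.58603746e-01, -6.25427505e-04, -9.65983287e-01],
       [ 9.65981076e-01,  2.06798349e-03, -2.58604493e-01],
       [ 2.15937585e-03, -9.99997666e-01,  6.93628576e-05]]), 'wrist_force': array([-0.15234387, -0.08384393, -0.06817964]), 'moment': array([ 0.03807148, -0.00846081,  0.0340741 ]), 'gripper_width': 0.9973333581502924}
scene 47.43152622399813 256.8584736970339 186.87089798620616 [ 2.05609036  1.63449991 -0.48459672] [-0.13710578 -0.41543386  1.54904076]
side 49.435398473055386 255.42317101592857 195.71230756670718 [ 0.78705095 -2.42579538  1.25427691] [0.49023243 0.25798466 0.83525031]
wrist 63.25874397524464 258.8820156862093 190.1712895905692 [-1.81308751 -2.36055088 -0.29950134] [ 0.62366731 -0.0302112   0.39022426]
```

View pics/scene0.png

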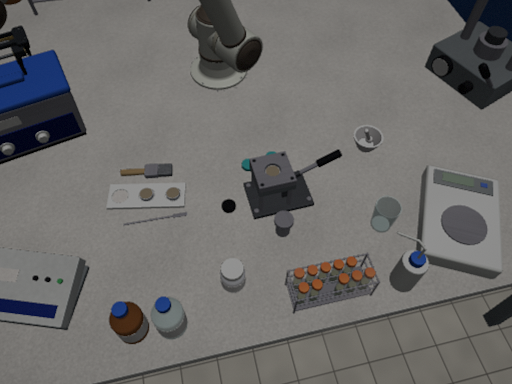

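View pics/side0.png

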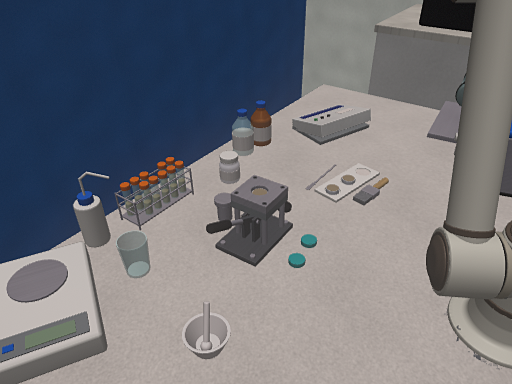

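View pics/wrist0.png

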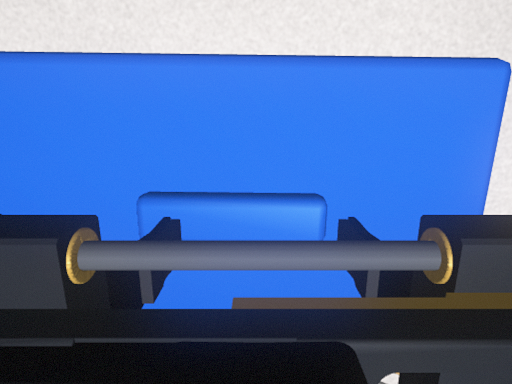

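```bash
cat > h.py <<'E'
import numpy as np,cv2
from station import sense, optics, ticket, r
def K(c):
    f=c["image"].shape[0]/2/np.tan(np.radians(c["fov_y"])/2)
    return np.array([[f,0,c["cx"]],[0,f,c["cy"]],[0,0,1]])
def ray(c,uv):
    R=cv2.Rodrigues(np.array(c["rvec"]))[0];t=np.array(c["tvec"])
    d=R.T@np.linalg.inv(K(c))@np.array([uv[0],uv[1],1.]);return -R.T@t,d/np.linalg.norm(d)
def onz(c,uv,z):
    o,d=ray(c,uv);return o+d*(z-o[2])/d[2]
def proj(c,P):
    return cv2.projectPoints(np.array(P,float).reshape(-1,3),np.array(c["rvec"]),np.array(c["tvec"]),K(c),None)[0].reshape(-1,2)
def tri(ca,a,cb,b):
    o1,d1=ray(ca,a);o2,d2=ray(cb,b)
    A=np.stack([d1,-d2],1);s=np.linalg.lstsq(A,o2-o1,rcond=None)[0]
    p,q=o1+d1*s[0],o2+d2*s[1];return (p+q)/2,np.linalg.norm(p-q)
def crop(c,x0,y0,x1,y1,k,fn):
    cv2.imwrite(fn,cv2.resize(c["image"][y0:y1,x0:x1,::-1],None,fx=k,fy=k,interpolation=cv2.INTER_CUBIC))
E
python3 - <<'E'
from h import *
import pickle
D={n:optics.capture(n) for n in ["scene","side"]}
pickle.dump(D,open("d0.pkl","wb"))
crop(D["scene"],95,140,355,240,3,"pics/c1.png")
crop(D["side"],200,150,400,280,4,"pics/c2.png")
E
```

```text
(no output)
```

View pics/c1.png

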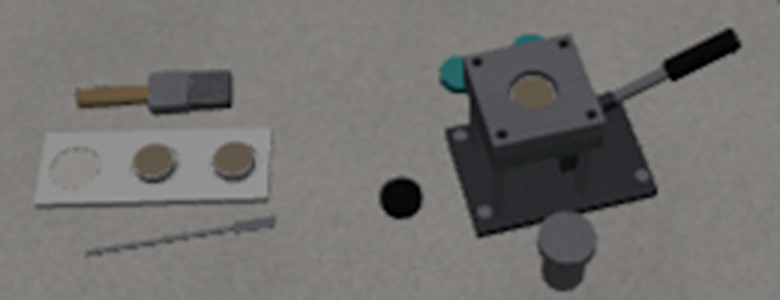

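View pics/c2.png

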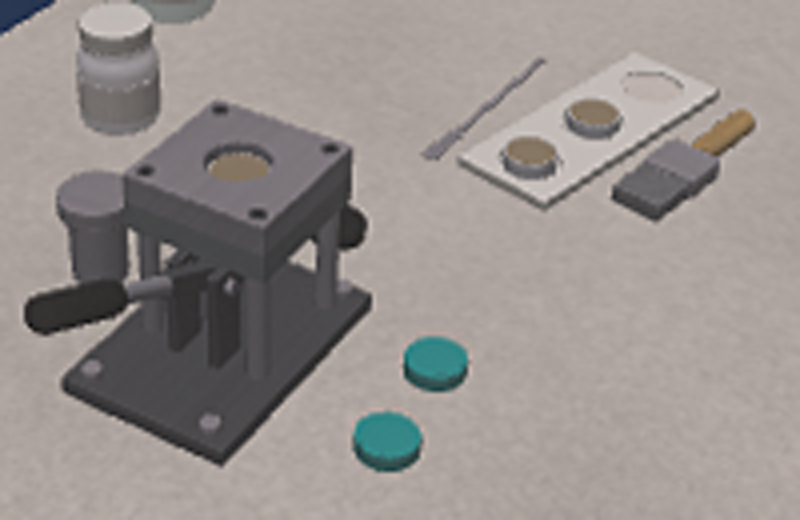

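Run:
```python
from h import *
import pickle
D=pickle.load(open("d0.pkl","rb"));S=D["scene"];T=D["side"]
# plate holes
hs=[(477,62),(564,43),(592,115),(502,134)];hs=[(95+x/3-.33,140+y/3-.33) for x,y in hs]
ht=[(330,148),(258,214),(146,171),(220,108)];ht=[(200+x/4-.37,150+y/4-.37) for x,y in ht]
A=np.array([onz(S,p,.134)[:2] for p in hs]);B=np.array([onz(T,p,.134)[:2] for p in ht])
print(A.round(4),A.mean(0),'\n',B.round(4),B.mean(0))
for i in range(4):
  for j in range(4): 
    p,g=tri(S,hs[i],T,ht[j]); 
    if g<.006: print(i,j,p.round(4),g.round(4))
# tray
def tray(c,box,thr):
    x0,y0,x1,y1=box;im=c["image"][y0:y1,x0:x1];
    hsv=cv2.cvtColor(im,cv2.COLOR_RGB2HSV)
    m=((hsv[...,2]>thr)).astype(np.uint8)
    m=cv2.morphologyEx(m,cv2.MORPH_OPEN,np.ones((2,2),np.uint8))
    cs=cv2.findContours(m,cv2.RETR_EXTERNAL,cv2.CHAIN_APPROX_NONE)[0];k=max(cs,key=cv2.contourArea)
    hull=cv2.convexHull(k); q=cv2.approxPolyN(hull,4,ensure_convex=True).reshape(-1,2)+[x0,y0]
    return q, hsv[...,2]
for n,box,thr in [("scene",(100,178,195,212),0),("side",(310,160,385,205),0)]:
    v=cv2.cvtColor(D[n]["image"],cv2.COLOR_RGB2HSV)[box[1]:box[3],box[0]:box[2],2]
    t=cv2.threshold(v,0,255,cv2.THRESH_OTSU)[0];print(n,np.percentile(v,[5,25,50,75,95]),t)
    for thr in (t,t+8):
        q,_=tray(D[n],box,thr);P=np.array([onz(D[n],p,.008)[:2] for p in q.astype(float)])
        print(thr,q.tolist(),P.round(4).tolist(),P.mean(0),[np.linalg.norm(P[i]-P[i-1]).round(4) for i in range(4)])
```

```text
[[0.5212 0.0075]
 [0.5175 0.088 ]
 [0.5987 0.0909]
 [0.6008 0.0108]] [0.55955231 0.04931536] 
 [[0.5217 0.0061]
 [0.518  0.0866]
 [0.5975 0.0897]
 [0.6029 0.0082]] [0.56001327 0.04765574]
0 0 [0.5213 0.0072 0.1346] 0.0007
1 1 [0.5176 0.0876 0.1346] 0.0007
1 3 [0.5549 0.0737 0.1852] 0.0021
2 2 [0.598  0.0904 0.1339] 0.0017
3 1 [0.5634 0.0218 0.0765] 0.0011
3 3 [0.6016 0.0104 0.1355] 0.0006
scene [ 94. 126. 131. 145. 146.] 114.0
114.0 [[194, 178], [194, 211], [100, 211], [100, 178]] [[0.4523, -0.1544], [0.5633, -0.1714], [0.5058, -0.4245], [0.3922, -0.4206]] [ 0.4783753  -0.29272021] [np.float64(0.2729), np.float64(0.1123), np.float64(0.2596), np.float64(0.1137)]
122.0 [[194, 178], [194, 211], [100, 211], [100, 178]] [[0.4523, -0.1544], [0.5633, -0.1714], [0.5058, -0.4245], [0.3922, -0.4206]] [ 0.4783753  -0.29272021] [np.float64(0.2729), np.float64(0.1123), np.float64(0.2596), np.float64(0.1137)]
side [ 98. 150. 175. 181. 197.] 146.0
146.0 [[384, 160], [384, 204], [310, 204], [310, 160]] [[0.4379, -0.4735], [0.344, -0.2434], [0.5113, -0.1248], [0.6342, -0.3357]] [ 0.48185079 -0.29436392] [np.float64(0.2398), np.float64(0.2485), np.float64(0.2051), np.float64(0.244)]
154.0 [[401, 160], [359, 204], [310, 204], [310, 160]] [[0.3931, -0.5049], [0.4004, -0.2035], [0.5113, -0.1248], [0.6342, -0.3357]] [ 0.484736   -0.29224254] [np.float64(0.2946), np.float64(0.3016), np.float64(0.136), np.float64(0.244)]
```

Run:
```python
from h import *
import pickle
D=pickle.load(open("d0.pkl","rb"))
for n,box,thrs in [("scene",(100,178,195,212),(138,140,142)),("side",(310,160,395,205),(186,189,192))]:
    c=D[n];x0,y0,x1,y1=box
    v=cv2.cvtColor(c["image"],cv2.COLOR_RGB2HSV)[...,2]
    for thr in thrs:
        m=np.zeros_like(v);m[y0:y1,x0:x1]=v[y0:y1,x0:x1]>thr
        m=cv2.morphologyEx(m,cv2.MORPH_OPEN,np.ones((3,3),np.uint8))
        k=max(cv2.findContours(m,cv2.RETR_EXTERNAL,cv2.CHAIN_APPROX_NONE)[0],key=cv2.contourArea)
        P=np.array([onz(c,p,.008)[:2] for p in cv2.convexHull(k).reshape(-1,2).astype(float)])*1000
        print(n,thr,cv2.minAreaRect(P.astype(np.float32)),cv2.boundingRect(k))
# pellets & stuff
for n,pts in [("scene",[(153,161),(233,160),(75,167)]),("side",[(594,116),(529,152),(653,83)])]:
    f,o=(3,(95,140)) if n=="scene" else (4,(200,150))
    for i,p in enumerate(pts): print(n,onz(D[n],(o[0]+p[0]/f-.4,o[1]+p[1]/f-.4),.017 if i<2 else .006).round(4))
# tan masks
for n,box in [("scene",(100,160,300,210)),("side",(240,160,385,205))]:
    c=D[n];x0,y0,x1,y1=box;hsv=cv2.cvtColor(c["image"],cv2.COLOR_RGB2HSV)
    m=np.zeros(hsv.shape[:2],np.uint8);sub=hsv[y0:y1,x0:x1];m[y0:y1,x0:x1]=((sub[...,1]>60)&(sub[...,0]<30))
    N,_,st,ce=cv2.connectedComponentsWithStats(m)
    for i in range(1,N):
        if st[i,4]>25: print(n,st[i],ce[i].round(1),onz(c,ce[i],.017).round(4),onz(c,ce[i],.126).round(4))
```

```text
scene 138 ((478.3810119628906, -295.5367736816406), (213.32899475097656, 77.50811004638672), 78.98161315917969) (107, 183, 78, 24)
scene 140 ((478.83331298828125, -295.21484375), (212.1302032470703, 76.59184265136719), 78.9359359741211) (107, 183, 78, 24)
scene 142 ((479.3186950683594, -295.03179931640625), (211.60971069335938, 75.68750762939453), 78.98176574707031) (108, 183, 77, 24)
side 186 ((480.6165466308594, -296.2713928222656), (214.1544952392578, 77.40912628173828), 79.14058685302734) (328, 164, 49, 36)
side 189 ((480.5273742675781, -296.7361145019531), (211.88002014160156, 77.40912628173828), 79.14058685302734) (328, 164, 49, 35)
side 192 ((480.10772705078125, -296.3415222167969), (211.08428955078125, 77.02141571044922), 79.39800262451172) (328, 164, 49, 35)
scene [ 0.481  -0.2954  0.017 ]
scene [ 0.4964 -0.222   0.017 ]
scene [ 0.4638 -0.3692  0.006 ]
side [ 0.4777 -0.2916  0.017 ]
side [ 0.4946 -0.2205  0.017 ]
side [ 0.4679 -0.378   0.006 ]
scene [267 167  12   8  60] [272.2 170.3] [0.4819 0.0733 0.017 ] [0.5581 0.049  0.126 ]
scene [120 169  25   7 136] [131.6 171.5] [ 0.3959 -0.3281  0.017 ] [ 0.4812 -0.3102  0.126 ]
scene [141 189  11   9  73] [145.8 193.1] [ 0.4807 -0.2946  0.017 ] [ 0.557  -0.2803  0.126 ]
scene [167 188  11   9  67] [172.3 192.1] [ 0.4938 -0.2216  0.017 ] [ 0.5687 -0.2149  0.126 ]
side [343 176  11   5  44] [348.  177.9] [ 0.4797 -0.2952  0.017 ] [ 0.4142 -0.1331  0.126 ]
side [373 178  12  11  69] [379.8 183.5] [ 0.3901 -0.3208  0.017 ] [ 0.3389 -0.1546  0.126 ]
side [327 185  12   6  53] [332.2 187.4] [ 0.4942 -0.2219  0.017 ] [ 0.4263 -0.0716  0.126 ]
side [253 189  14   6  67] [259.2 191.4] [ 0.6556 -0.0825  0.017 ] [0.5618 0.0455 0.126 ]
```

Run:
```python
from h import *
import pickle
D=pickle.load(open("d0.pkl","rb"));S=D["scene"];T=D["side"]
print(proj(S,[[.5535,.2054,.129]]),proj(T,[[.5535,.2054,.129]]))
for n in ("scene","side"):
    v=D[n]["image"].max(2);x0,y0,x1,y1=(312,140,350,180) if n=="scene" else (204,210,236,236)
    m=np.zeros_like(v);m[y0:y1,x0:x1]=v[y0:y1,x0:x1]<(45 if n=="scene" else 55)
    N,_,st,ce=cv2.connectedComponentsWithStats(m)
    print(n,[(st[i],ce[i]) for i in range(1,N) if st[i,4]>20])
print(onz(S,(368,137),.048),onz(T,(206,333),.048))
```

```text
[[328.35425789 157.92595746]] [[218.75913172 225.90735369]]
scene [(array([316, 150,  26,  17, 183], dtype=int32), array([328.43715847, 158.03825137]))]
side [(array([207, 220,  25,  14, 217], dtype=int32), array([218.65898618, 226.25806452]))]
[0.44659278 0.37986716 0.048     ] [0.43824848 0.384742   0.048     ]
```

carry_out(
  steps=[
    [[3, 4.5, 0.5, 0, 0, 0.08], [6, 9, 1, 0, 0, 0.16], [9, 13.5, 1.5, 0, 0, 0.24], [12.5, 18, 2, 0, 0, 0.32], [16, 22.5, 2.5, 0, 0, 0.4], [19.5, 27, 2.5, 0, 0, 0.48], [22.5, 31.5, 2.5, 0, 0, 0.56], [25.5, 36, 2.5, 0, 0, 0.64], [28, 40.5, 2.5, 0, 0, 0.72], [30, 45, 2.5, 0, 0, 0.8], [31.5, 49.5, 2.5, 0, 0, 0.88], [33, 54, 2.5, 0, 0, 0.96], [34, 58.5, 2.5, 0, 0, 1.04], [35, 63, 2.5, 0, 0, 1.12], [36, 67, 2.5, 0, 0, 1.2], [37, 71, 2.5, 0, 0, 1.27], [38, 75, 2.5, 0, 0, 1.35], [38.7, 78, 2.5, 0, 0, 1.35], [39, 80, 2.5, 0, 0, 1.35], [39.1, 80.9, 2.5, 0, 0, 1.35]],
  ],
)

```text
time_s: 2.75
tcp_pos: [0.5527, 0.206, 0.2613]
ee_rot: [[-0.999, -0.001, 0.042], [-0.042, -0.0, -0.999], [0.001, -1.0, 0.0]]
wrist_force: [-0.0, -0.5, -0.1]
gripper_width: 0.998
```

carry_out(
  steps=[
    [[0, 0, -3, 0, 0, 0], [0, 0, -6, 0, 0, 0], [0, -0.05, -9, 0, 0, 0], [0.05, -0.1, -11.5, 0, 0, 0], [0.05, -0.1, -13, 0, 0, 0], [0.05, -0.1, -13.8, 0, 0, 0], [0.05, -0.1, -13.8, 0, 0, 0]],
  ],
)

```text
time_s: 3.62
tcp_pos: [0.5534, 0.2042, 0.1237]
ee_rot: [[-0.999, 0.0, 0.041], [-0.041, -0.0, -0.999], [-0.0, -1.0, 0.0]]
wrist_force: [-0.0, -0.8, 0.3]
gripper_width: 1.0
```

carry_out(
  steps=[
    [[0, 0, 0, 0, 0, 0], [0, 0, 0, 0, 0, 0], [0, 0, 0, 0, 0, 0], [0, 0, 0, 0, 0, 0], [0, 0, 0, 0, 0, 0], [0, 0, 0, 0, 0, 0], [0, 0, 0, 0, 0, 0], [0, 0, 0, 0, 0, 0]],
  ],
  fingers=255,
)

```text
time_s: 4.62
tcp_pos: [0.5534, 0.2043, 0.1235]
ee_rot: [[-0.999, 0.0, 0.041], [-0.041, 0.0, -0.999], [-0.0, -1.0, -0.0]]
wrist_force: [0.6, -0.2, -0.1]
gripper_width: 0.243
```

Run:
```python
from h import *
c=optics.capture("side");crop(c,170,130,330,280,5,"pics/g1.png");s=sense();print(s["tcp_pos"],s["wrist_force"],s["gripper_width"]*87)
```

```text
[0.55340749 0.20434381 0.12350088] [ 0.50702965  0.31515171 -0.11796723] 21.249892625300497
```

View pics/g1.png

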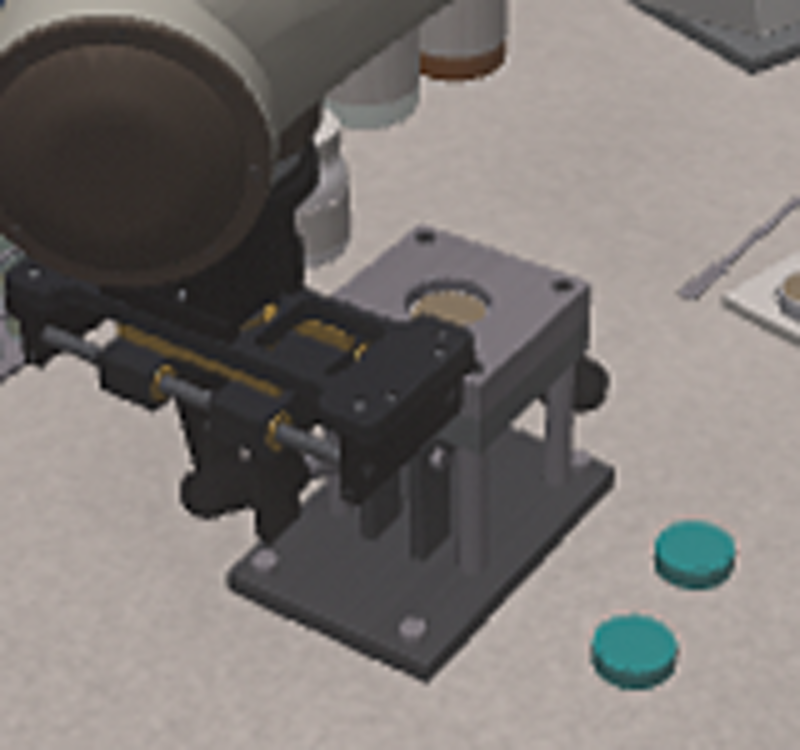

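The fingers hold the grip (21 mm wide); the pellet is still in the die at about (260,190). Next, the arc down.

carry_out(
  steps=[
    [[0, 0.3, -0.6, 0, 0, 0], [0, 0.5, -1.2, 0, 0, 0], [0, 0.7, -1.8, 0, 0, 0], [0, 0.9, -2.4, 0, 0, 0], [0, 1.0, -3.1, 0, 0, 0], [0, 1.15, -3.7, 0, 0, 0], [-0.05, 1.2, -4.3, 0, 0, 0], [-0.05, 1.3, -5.0, 0, 0, 0], [-0.05, 1.3, -5.7, 0, 0, 0], [-0.05, 1.3, -6.3, 0, 0, 0], [-0.05, 1.2, -7.0, 0, 0, 0], [-0.05, 1.15, -7.6, 0, 0, 0], [0, 1.0, -8.3, 0, 0, 0], [0, 0.9, -8.9, 0, 0, 0], [0, 0.9, -9.0, 0, 0, 0], [0, 0.9, -9.0, 0, 0, 0]],
  ],
)

```text
time_s: 6.68
tcp_pos: [0.5532, 0.2138, 0.0342]
ee_rot: [[-0.999, 0.0, 0.042], [-0.042, 0.0, -0.999], [-0.0, -1.0, -0.0]]
wrist_force: [-2.6, 0.7, 4.4]
gripper_width: 0.239
```

Run:
```python
from h import *
c=optics.capture("side");crop(c,170,130,330,280,5,"pics/g2.png");s=sense();print(s["tcp_pos"],s["wrist_force"],s["gripper_width"]*87)
c=optics.capture("scene");crop(c,220,100,380,220,5,"pics/g3.png")
```

```text
[0.55312387 0.21378487 0.03411386] [-3.34108407  1.80835393  5.47284798] 20.403509763874883
```

View pics/g2.png

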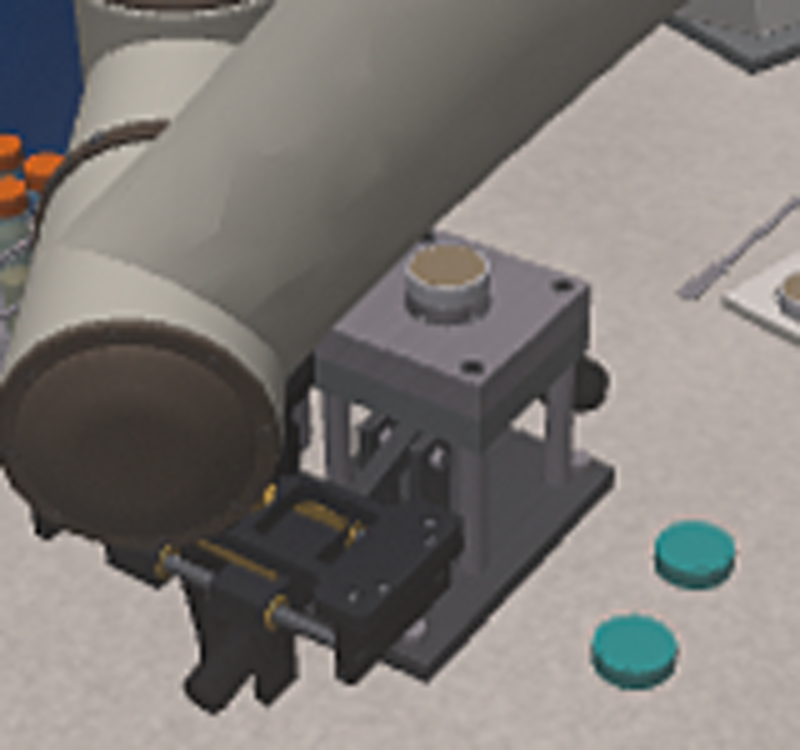

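carry_out(
  steps=[
    [[0, 0, 0.1, 0, 0, 0], [0, 0, 0.1, 0, 0, 0], [0, 0, 0.1, 0, 0, 0], [0, 0, 0.1, 0, 0, 0], [0, 0, 0.1, 0, 0, 0], [0, 0, 0.1, 0, 0, 0]],
  ],
  fingers=0,
)

```text
time_s: 7.52
tcp_pos: [0.5533, 0.2133, 0.0345]
ee_rot: [[-0.999, -0.0, 0.041], [-0.041, -0.0, -0.999], [0.0, -1.0, 0.0]]
wrist_force: [-0.2, 0.3, 0.9]
gripper_width: 0.837
```

carry_out(
  steps=[
    [[0, 0, 2, 0, 0, 0], [0, 0, 5, 0, 0, 0], [0, 0, 9, 0, 0, 0], [0, 0, 13, 0, 0, 0], [0, 0, 17, 0, 0, 0], [0, 0, 20, 0, 0, 0], [0, 0, 22, 0, 0, 0], [0, 0, 22, 0, 0, 0]],
  ],
)

```text
time_s: 8.52
tcp_pos: [0.5539, 0.2137, 0.2563]
ee_rot: [[-0.999, 0.003, 0.041], [-0.041, 0.002, -0.999], [-0.003, -1.0, -0.002]]
wrist_force: [0.6, 0.5, -0.1]
gripper_width: 0.997
```

Run:
```python
from h import *
for n in ("side","scene","wrist"):
    c=optics.capture(n);
    cv2.imwrite(f"pics/w1{n}.png",c["image"][...,::-1])
    if n=="wrist": continue
    x0,y0,x1,y1=(235,165,290,205) if n=="side" else (255,150,295,185)
    hsv=cv2.cvtColor(c["image"],cv2.COLOR_RGB2HSV);m=np.zeros(hsv.shape[:2],np.uint8);s=hsv[y0:y1,x0:x1];m[y0:y1,x0:x1]=(s[...,1]>60)&(s[...,0]<30)
    N,_,st,ce=cv2.connectedComponentsWithStats(m)
    for i in range(1,N):
        if st[i,4]>20: print(n,st[i],ce[i],onz(c,ce[i],.154))
    if n=="side": a=(c,ce[np.argmax(st[1:,4])+1])
    else: print(tri(*a,c,ce[np.argmax(st[1:,4])+1]))
    if n=="side": crop(c,190,130,330,280,5,"pics/g4.png")
```

```text
side [252 179  15   8  81] [258.90123457 182.85185185] [0.55942687 0.04959764 0.154     ]
scene [267 160  12  10  74] [272.77027027 164.91891892] [0.56133813 0.04845448 0.154     ]
(array([0.56042723, 0.04855822, 0.15297348]), np.float64(0.0004108431446931787))
```

View pics/g4.png

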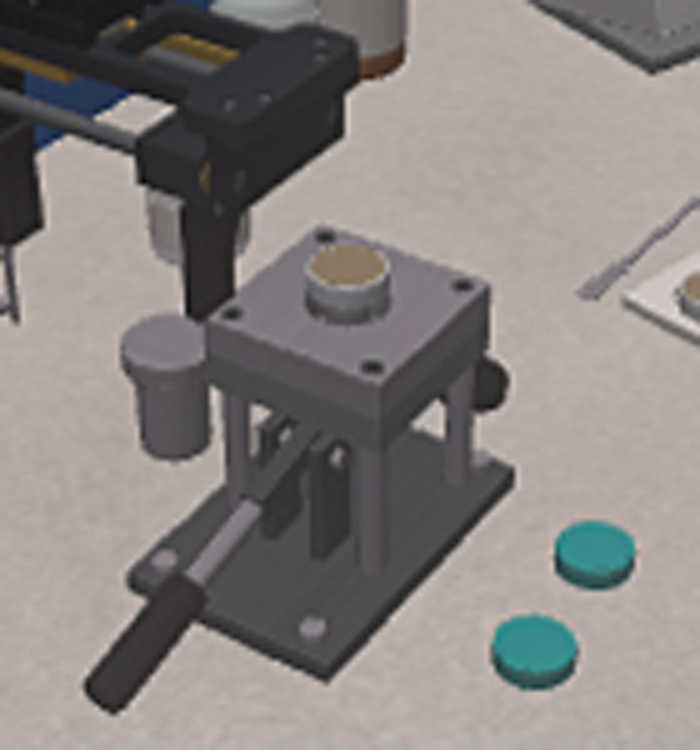

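View pics/w1wrist.png

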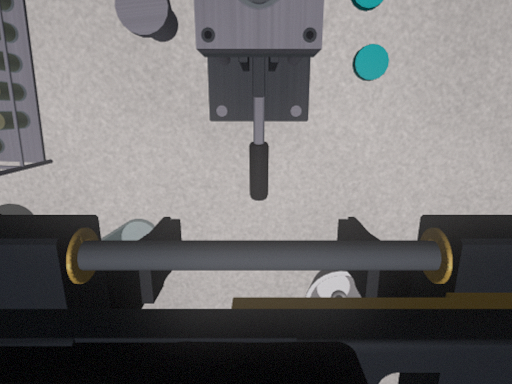

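View pics/w1scene.png

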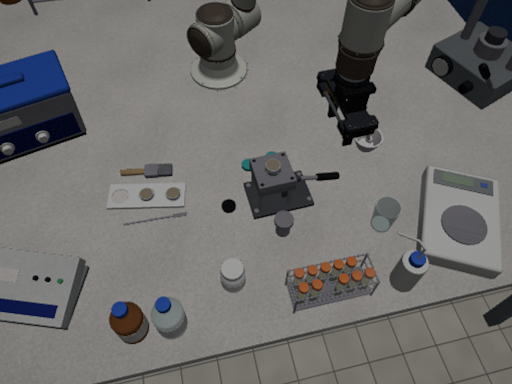

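carry_out(
  steps=[
    [[0.1, -3, 0, 0, 0, -0.05], [0.3, -6.5, 0, 0, 0, -0.1], [0.4, -10, 0, 0, 0, -0.16], [0.6, -13.5, 0, 0, 0, -0.22], [0.7, -15.5, 0, 0, 0, -0.234], [0.7, -16.45, 0, 0, 0, -0.234], [0.7, -16.45, 0, 0, 0, -0.234], [0.7, -16.45, 0, 0, 0, -0.234]],
  ],
  fingers=90,
)

```text
time_s: 9.68
tcp_pos: [0.5603, 0.0496, 0.2544]
ee_rot: [[-0.982, -0.0, -0.191], [0.191, 0.0, -0.982], [0.0, -1.0, -0.0]]
wrist_force: [-0.5, -0.0, 0.4]
gripper_width: 0.644
```

Run:
```python
from h import *
s=sense();print(s["tcp_pos"],s["wrist_force"],s["gripper_width"]*87)
```

```text
[0.56033884 0.04958815 0.25441808] [-0.45496158 -0.04412594  0.44417517] 56.040173377667855
```

carry_out(
  steps=[
    [[0, -0.05, -2.5, 0, 0, 0], [0, -0.1, -5, 0, 0, 0], [0, -0.1, -7, 0, 0, 0], [0, -0.1, -8.3, 0, 0, 0], [0, -0.1, -9, 0, 0, 0], [0, -0.1, -9.3, 0, 0, 0], [0, -0.1, -9.3, 0, 0, 0], [0, -0.1, -9.3, 0, 0, 0]],
  ],
)

```text
time_s: 10.68
tcp_pos: [0.5606, 0.0479, 0.1622]
ee_rot: [[-0.981, 0.001, -0.192], [0.192, 0.0, -0.981], [-0.001, -1.0, -0.001]]
wrist_force: [-0.5, -0.1, 0.2]
gripper_width: 0.649
```

Run:
```python
from h import *
s=sense();print(s["tcp_pos"],s["wrist_force"],s["gripper_width"]*87)
c=optics.capture("side");crop(c,190,110,330,260,5,"pics/g5.png")
```

```text
[0.56062742 0.0479108  0.16217266] [-0.48139499 -0.08992523  0.1565191 ] 56.491206382418724
```

View pics/g5.png

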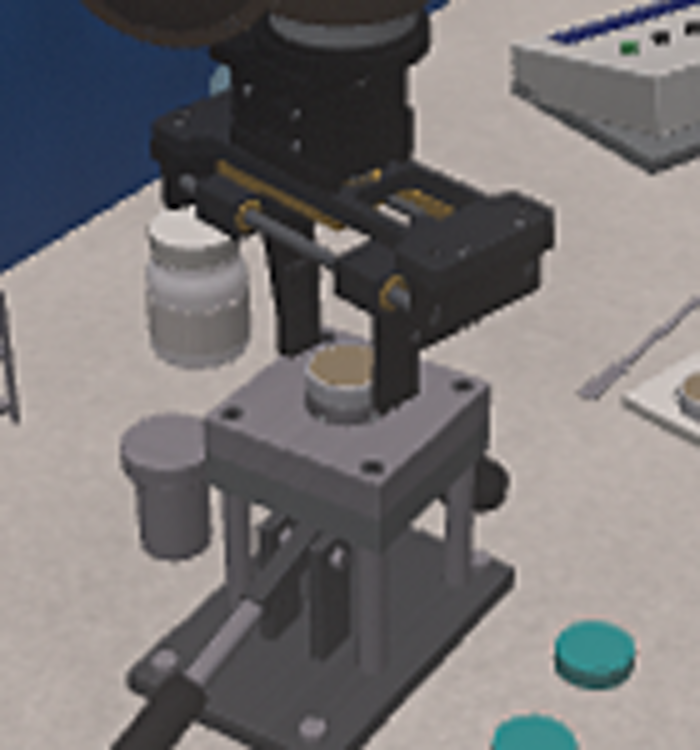

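carry_out(
  steps=[
    [[0, 0, -0.1, 0, 0, 0], [0, 0, -0.1, 0, 0, 0], [0, 0, -0.1, 0, 0, 0], [0, 0, -0.1, 0, 0, 0], [0, 0, -0.1, 0, 0, 0], [0, 0, -0.1, 0, 0, 0], [0, 0, -0.1, 0, 0, 0], [0, 0, -0.1, 0, 0, 0]],
  ],
  fingers=255,
)

```text
time_s: 11.72
tcp_pos: [0.5603, 0.0478, 0.1606]
ee_rot: [[-0.981, -0.0, -0.192], [0.192, -0.0, -0.981], [0.0, -1.0, 0.0]]
wrist_force: [-0.2, -0.2, 1.1]
gripper_width: 0.444
```

Run:
```python
from h import *
s=sense();print(s["tcp_pos"],s["wrist_force"],s["gripper_width"]*87)
c=optics.capture("side");crop(c,190,110,330,260,5,"pics/g6.png")
```

```text
[0.56025186 0.04781252 0.16057496] [-0.16110079 -0.17838878  1.08926735] 38.59218563797292
```

View pics/g6.png

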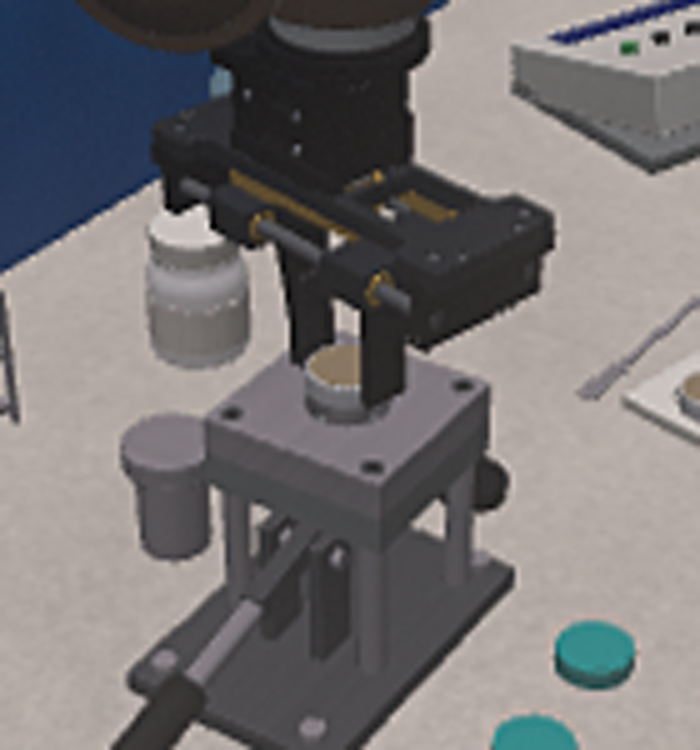

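carry_out(
  steps=[
    [[0, 0, 0.5, 0, 0, 0], [0, 0, 1.5, 0, 0, 0], [0, 0, 3, 0, 0, 0], [0, 0, 5, 0, 0, 0], [0, 0, 7, 0, 0, 0], [0, 0, 8, 0, 0, 0], [0, 0, 8, 0, 0, 0]],
  ],
)

```text
time_s: 12.65
tcp_pos: [0.5606, 0.048, 0.2416]
ee_rot: [[-0.981, 0.002, -0.192], [0.192, 0.001, -0.981], [-0.002, -1.0, -0.001]]
wrist_force: [-0.2, -0.3, -0.6]
gripper_width: 0.445
```

Run:
```python
from h import *
s=sense();print(s["tcp_pos"],s["wrist_force"],s["gripper_width"]*87)
c=optics.capture("side");crop(c,190,80,330,230,5,"pics/g7.png")
```

```text
[0.56060525 0.04798802 0.24161567] [-0.20990474 -0.26175127 -0.62653316] 38.69387134862971
```

View pics/g7.png

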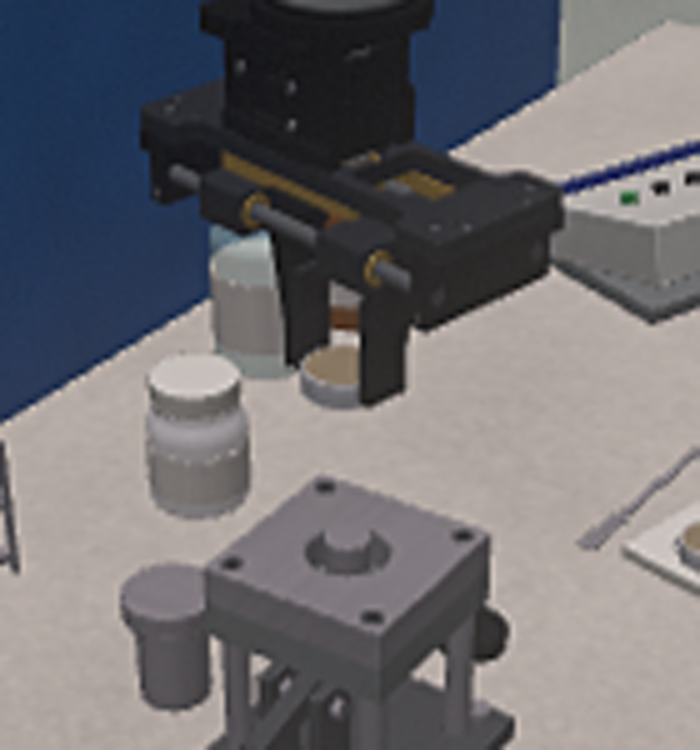

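carry_out(
  steps=[
    [[-0.3, -1.5, 0, 0, 0, 0], [-0.9, -4, 0, 0, 0, 0], [-1.6, -7, 0, 0, 0, 0], [-2.3, -10, 0, 0, 0, 0], [-3.0, -13, 0, 0, 0, 0], [-3.7, -16, 0, 0, 0, 0], [-4.4, -19, -1, 0, 0, 0], [-5, -22, -2, 0, 0, 0], [-5.7, -25, -3, 0, 0, 0], [-6.4, -28, -4, 0, 0, 0], [-7.1, -31, -5, 0, 0, 0], [-7.8, -34, -6, 0, 0, 0], [-8.5, -37, -7, 0, 0, 0], [-9.1, -39.5, -8, 0, 0, 0], [-9.4, -41, -9, 0, 0, 0], [-9.5, -41.7, -10, 0, 0, 0], [-9.5, -41.7, -10, 0, 0, 0], [-9.5, -41.7, -10, 0, 0, 0]],
  ],
)

```text
time_s: 14.95
tcp_pos: [0.4657, -0.3687, 0.1408]
ee_rot: [[-0.982, 0.0, -0.191], [0.191, -0.0, -0.982], [-0.0, -1.0, 0.0]]
wrist_force: [0.0, -0.2, -0.7]
gripper_width: 0.444
```

Run:
```python
from h import *
s=sense();print(s["tcp_pos"],s["wrist_force"],s["gripper_width"]*87,s["ee_rot"].round(3).tolist())
c=optics.capture("side");crop(c,300,90,420,230,5,"pics/g8.png")
print(proj(c,[[.4655,-.3695,.008],s["tcp_pos"]]))
c=optics.capture("wrist");cv2.imwrite("pics/w8.png",c["image"][...,::-1])
print(proj(c,[[.4655,-.3695,.005],s["tcp_pos"],[.4797,-.2958,.017]]))
c=optics.capture("scene");crop(c,90,130,210,230,5,"pics/s8.png")
```

```text
[ 0.46566301 -0.36872108  0.14083736] [ 0.01080654 -0.23640595 -0.65037727] 38.66058377903838 [[-0.982, 0.0, -0.191], [0.191, -0.0, -0.982], [-0.0, -1.0, 0.0]]
[[362.51827728 171.20358036]
 [368.44709916 132.74138078]]
[[258.65807532 183.69294097]
 [258.30121361 245.32671445]
 [258.81037952 262.7525225 ]]
```

View pics/g8.png

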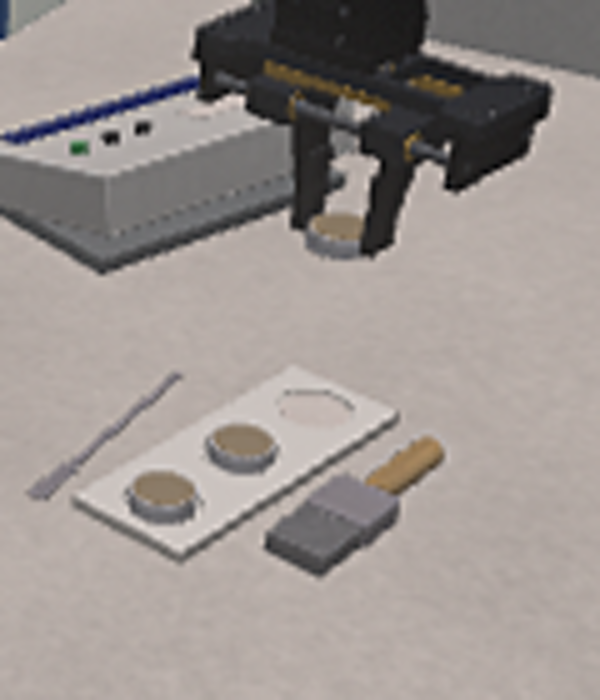

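View pics/w8.png

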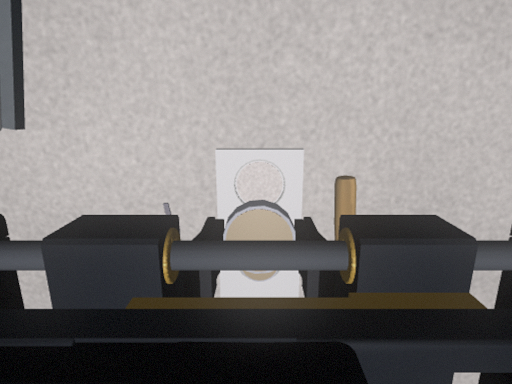

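View pics/s8.png

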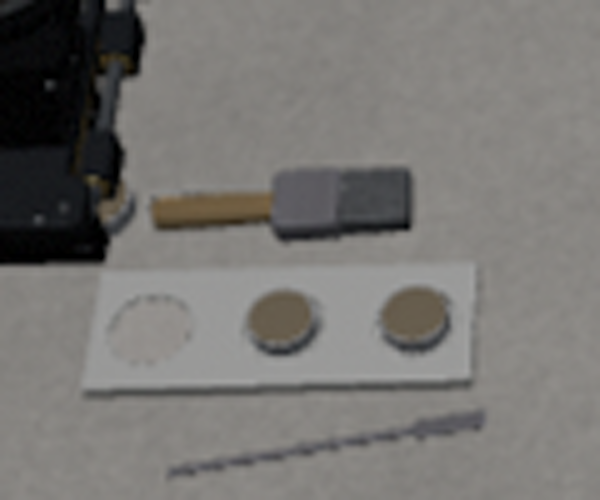

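Run:
```python
from h import *
s=sense();c=optics.capture("wrist");t=s["tcp_pos"]
print(proj(c,[[t[0],t[1],t[2]-.0066],[.4655,-.3695,.006]]))
crop(c,200,140,320,290,5,"pics/w9.png")
hsv=cv2.cvtColor(c["image"],cv2.COLOR_RGB2HSV);m=((hsv[...,1]>60)&(hsv[...,0]<30)).astype(np.uint8)
m[:200]=0;m[285:]=0;m[:,:215]=0;m[:,310:]=0
k=max(cv2.findContours(m,cv2.RETR_EXTERNAL,cv2.CHAIN_APPROX_NONE)[0],key=cv2.contourArea);print(cv2.boundingRect(k),cv2.fitEllipse(k))
```

```text
[[257.99988461 240.46849922]
 [258.69771073 183.93735275]]Traceback (most recent call last):
  File "<stdin>", line 7, in <module>
ValueError: max() iterable argument is empty
```

View pics/w9.png

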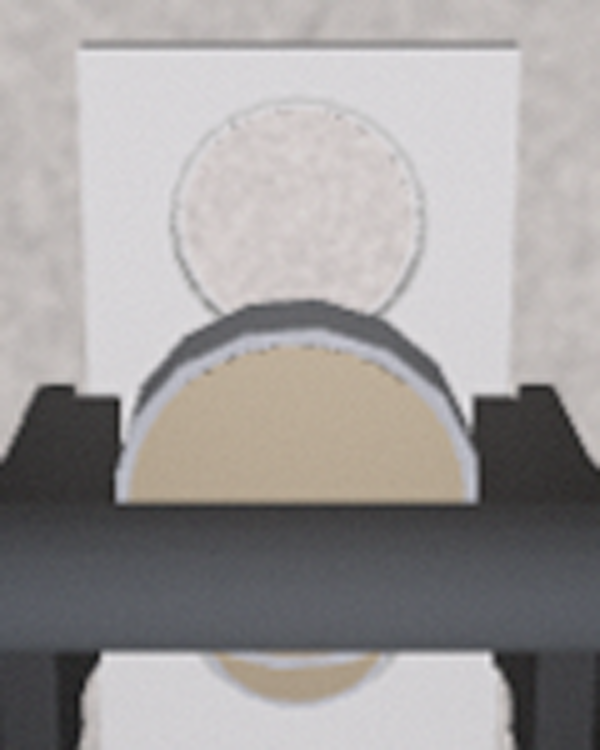

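carry_out(
  steps=[
    [[0, -0.05, -2, 0, 0, 0], [0, -0.05, -4, 0, 0, 0], [0, -0.05, -6, 0, 0, 0], [0, -0.05, -8, 0, 0, 0], [0, -0.05, -9.5, 0, 0, 0], [0, -0.05, -10.5, 0, 0, 0], [0, -0.05, -11, 0, 0, 0], [0, -0.05, -11.3, 0, 0, 0], [0, -0.05, -11.5, 0, 0, 0], [0, -0.05, -11.5, 0, 0, 0], [0, -0.05, -11.5, 0, 0, 0]],
  ],
)

```text
time_s: 16.52
tcp_pos: [0.4654, -0.3698, 0.0258]
ee_rot: [[-0.981, 0.001, -0.192], [0.192, -0.0, -0.981], [-0.001, -1.0, 0.0]]
wrist_force: [-0.7, 0.3, -0.1]
gripper_width: 0.446
```

Run:
```python
from h import *
s=sense();print(s["tcp_pos"],s["wrist_force"],s["gripper_width"]*87)
c=optics.capture("side");crop(c,310,120,410,220,6,"pics/g9.png")
```

```text
[ 0.46542879 -0.36978206  0.02584436] [-0.66677531  0.27110651 -0.10084445] 38.81751447948854
```

View pics/g9.png

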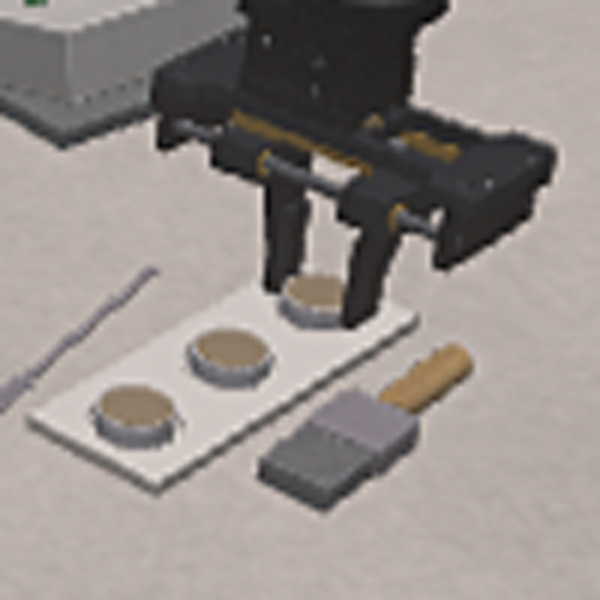

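2 mm left; easing down in small rows.

carry_out(
  steps=[
    [[0, 0, -0.1, 0, 0, 0], [0, 0, -0.15, 0, 0, 0], [0, 0, -0.2, 0, 0, 0], [0, 0, -0.2, 0, 0, 0], [0, 0, -0.2, 0, 0, 0]],
  ],
)

```text
time_s: 17.2
tcp_pos: [0.4653, -0.3697, 0.0242]
ee_rot: [[-0.981, 0.0, -0.192], [0.192, -0.0, -0.981], [-0.0, -1.0, 0.0]]
wrist_force: [-0.9, 1.1, 4.9]
gripper_width: 0.446
```

carry_out(
  steps=[
    [[0, 0, 0.05, 0, 0, 0], [0, 0, 0.05, 0, 0, 0], [0, 0, 0.05, 0, 0, 0], [0, 0, 0.05, 0, 0, 0], [0, 0, 0.05, 0, 0, 0]],
  ],
  fingers=95,
)

```text
time_s: 17.82
tcp_pos: [0.4653, -0.3697, 0.0239]
ee_rot: [[-0.981, -0.0, -0.192], [0.192, 0.0, -0.981], [0.0, -1.0, -0.0]]
wrist_force: [-0.1, 0.2, 0.5]
gripper_width: 0.619
```

carry_out(
  steps=[
    [[0, 0, 0.5, 0, 0, 0], [0, 0, 1.5, 0, 0, 0], [0, 0, 3.5, 0, 0, 0], [0, 0, 6.5, 0, 0, 0], [0, 0, 11, 0, 0, 0], [0, 0, 16, 0, 0, 0], [0, 0, 20, 0, 0, 0], [0, 0, 22, 0, 0, 0], [0, 0, 22, 0, 0, 0]],
  ],
)

```text
time_s: 18.95
tcp_pos: [0.466, -0.37, 0.2468]
ee_rot: [[-0.981, 0.005, -0.192], [0.192, -0.002, -0.981], [-0.005, -1.0, 0.001]]
wrist_force: [0.4, 0.3, -0.2]
gripper_width: 0.628
```

Run:
```python
from h import *
s=sense();print(s["tcp_pos"],s["wrist_force"],s["gripper_width"]*87)
c=optics.capture("side");crop(c,310,120,410,220,6,"pics/g10.png")
for n,box in [("side",(320,160,385,205)),("scene",(100,178,195,212))]:
    c=optics.capture(n);x0,y0,x1,y1=box;hsv=cv2.cvtColor(c["image"],cv2.COLOR_RGB2HSV)
    m=np.zeros(hsv.shape[:2],np.uint8);sub=hsv[y0:y1,x0:x1];m[y0:y1,x0:x1]=((sub[...,1]>60)&(sub[...,0]<30))
    N,_,st,ce=cv2.connectedComponentsWithStats(m)
    for i in range(1,N):
        if st[i,4]>25: print(n,st[i],ce[i].round(1),onz(c,ce[i],.017).round(4))
crop(optics.capture("wrist"),200,80,330,240,4,"pics/w10.png")
```

```text
[ 0.46597545 -0.37002203  0.2467676 ] [ 0.41729832  0.31047155 -0.19317009] 54.63094721991663
side [358 167  11   5  40] [363.  168.8] [ 0.4652 -0.3694  0.017 ]
side [343 176  11   5  44] [348.  177.9] [ 0.4797 -0.2952  0.017 ]
side [373 178  12  11  69] [379.8 183.5] [ 0.3901 -0.3208  0.017 ]
side [327 185  12   6  53] [332.2 187.4] [ 0.4942 -0.2219  0.017 ]
scene [141 189  11   9  72] [145.8 193.1] [ 0.4804 -0.2947  0.017 ]
scene [167 188  11   9  73] [172.4 192.4] [ 0.4945 -0.2215  0.017 ]
scene [114 190  11   9  63] [118.8 193.8] [ 0.4663 -0.3689  0.017 ]
```

View pics/g10.png

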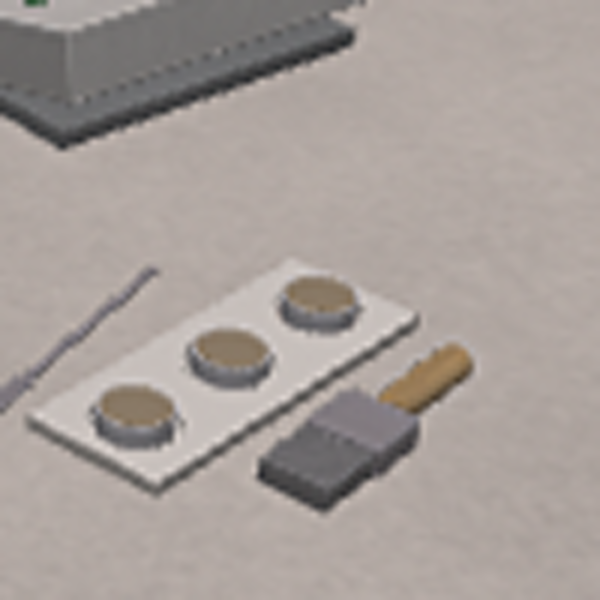

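View pics/w10.png

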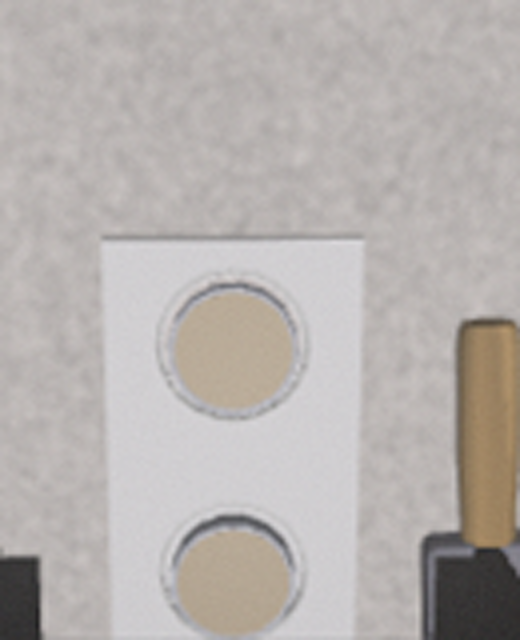

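carry_out(
  steps=[
    [[0.4, 2.5, 0.3, 0, 0, 0], [1, 6.5, 0.5, 0, 0, 0.02], [1.7, 11, 0.8, 0, 0, 0.05], [2.4, 15.5, 1, 0, 0, 0.08], [3.1, 20, 1, 0, 0, 0.1], [3.8, 24.5, 1, 0, 0, 0.12], [4.5, 29, 1, 0, 0, 0.14], [5.2, 33.5, 1, 0, 0, 0.16], [5.9, 38, 1, 0, 0, 0.18], [6.6, 42.5, 1, 0, 0, 0.2], [7.3, 47, 1, 0, 0, 0.22], [8, 51.5, 1, 0, 0, 0.234], [8.5, 55.5, 1, 0, 0, 0.234], [8.75, 57.7, 1, 0, 0, 0.234], [8.75, 58.35, 1, 0, 0, 0.234], [8.75, 58.35, 1, 0, 0, 0.234], [8.75, 58.35, 1, 0, 0, 0.234]],
  ],
  fingers=0,
)

```text
time_s: 21.28
tcp_pos: [0.5527, 0.2127, 0.2542]
ee_rot: [[-0.999, -0.0, 0.04], [-0.04, -0.0, -0.999], [0.0, -1.0, 0.0]]
wrist_force: [-1.3, 0.3, 0.5]
gripper_width: 0.996
```

Run:
```python
from h import *
s=sense();print(s["tcp_pos"],s["wrist_force"],s["gripper_width"]*87)
c=optics.capture("side");crop(c,170,130,330,280,4,"pics/g11.png")
```

```text
[0.55268477 0.21265711 0.25420427] [-1.2789874   0.31262415  0.46450346] 86.63133121086668
```

View pics/g11.png

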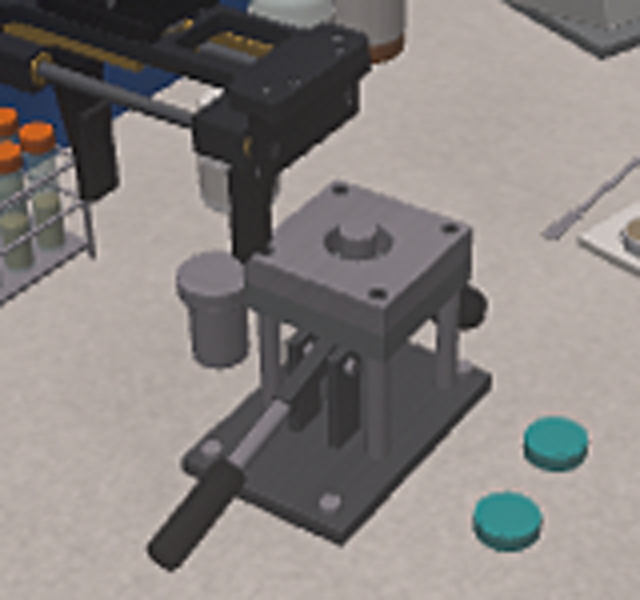

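Descend to TCP z 0.0345 (Δ −22), then grip.

carry_out(
  steps=[
    [[0, 0, -3, 0, 0, 0], [0, 0.05, -7, 0, 0, 0], [0.05, 0.1, -11, 0, 0, 0], [0.05, 0.1, -14.5, 0, 0, 0], [0.05, 0.1, -17.5, 0, 0, 0], [0.05, 0.1, -19.5, 0, 0, 0], [0.05, 0.1, -21, 0, 0, 0], [0.05, 0.1, -21.9, 0, 0, 0], [0.05, 0.1, -21.9, 0, 0, 0]],
  ],
)

```text
time_s: 22.45
tcp_pos: [0.5533, 0.2146, 0.0349]
ee_rot: [[-0.999, -0.0, 0.041], [-0.041, -0.0, -0.999], [0.0, -1.0, 0.0]]
wrist_force: [0.6, -0.2, 0.1]
gripper_width: 1.0
```

carry_out(
  steps=[
    [[0, 0, 0, 0, 0, 0], [0, 0, 0, 0, 0, 0], [0, 0, 0, 0, 0, 0], [0, 0, 0, 0, 0, 0], [0, 0, 0, 0, 0, 0], [0, 0, 0, 0, 0, 0], [0, 0, 0, 0, 0, 0], [0, 0, 0, 0, 0, 0]],
  ],
  fingers=255,
)

```text
time_s: 23.45
tcp_pos: [0.553, 0.2148, 0.035]
ee_rot: [[-0.999, -0.001, 0.041], [-0.041, -0.0, -0.999], [0.001, -1.0, 0.0]]
wrist_force: [-1.3, 0.8, 0.7]
gripper_width: 0.24
```

carry_out(
  steps=[
    [[0, 0.13, 0.6, 0, 0, 0], [0, 0.26, 1.3, 0, 0, 0], [0, 0.35, 1.9, 0, 0, 0], [0, 0.4, 2.6, 0, 0, 0], [0, 0.4, 3.2, 0, 0, 0], [0, 0.4, 3.9, 0, 0, 0], [0, 0.35, 4.5, 0, 0, 0], [0, 0.25, 5.2, 0, 0, 0], [0, 0.15, 5.8, 0, 0, 0], [0, 0, 6.4, 0, 0, 0], [0, -0.2, 7.05, 0, 0, 0], [0, -0.4, 7.7, 0, 0, 0], [0, -0.6, 8.3, 0, 0, 0], [0, -0.85, 8.85, 0, 0, 0], [0, -0.9, 9.0, 0, 0, 0], [0, -0.9, 9.05, 0, 0, 0], [0, -0.9, 9.05, 0, 0, 0]],
  ],
)

```text
time_s: 25.58
tcp_pos: [0.5533, 0.2061, 0.1236]
ee_rot: [[-0.999, -0.001, 0.04], [-0.04, 0.001, -0.999], [0.001, -1.0, -0.001]]
wrist_force: [5.6, -1.0, -18.7]
gripper_width: 0.236
```

Run:
```python
from h import *
s=sense();print(s["tcp_pos"],s["wrist_force"],s["gripper_width"]*87)
c=optics.capture("side");crop(c,170,130,330,280,4,"pics/g12.png")
```

```text
[0.55327055 0.20614744 0.12361598] [  5.57350606  -1.02940715 -18.72032316] 20.55640126320967
```

View pics/g12.png

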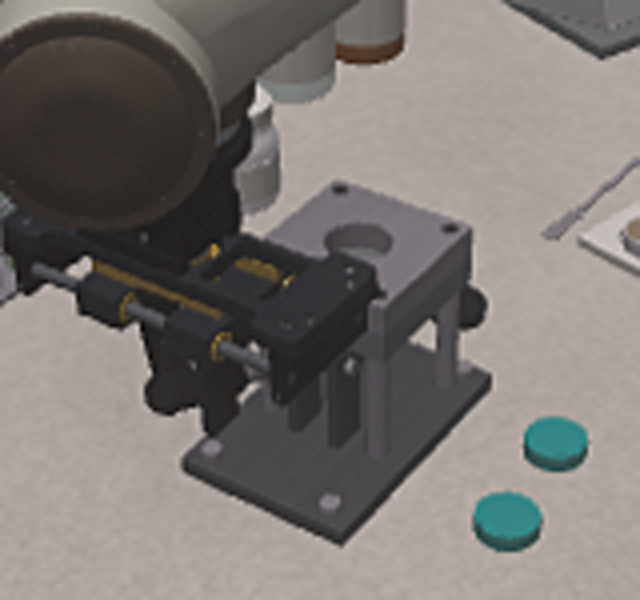

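Force −18.7 N: against the upper stop; the rod is down. Release (easing first) and rise.

carry_out(
  steps=[
    [[0, 0, -0.05, 0, 0, 0], [0, 0, -0.05, 0, 0, 0], [0, 0, -0.05, 0, 0, 0], [0, 0, -0.05, 0, 0, 0], [0, 0, -0.05, 0, 0, 0], [0, 0, -0.05, 0, 0, 0], [0, 0, -0.05, 0, 0, 0]],
  ],
  fingers=0,
)

```text
time_s: 26.5
tcp_pos: [0.5533, 0.2058, 0.125]
ee_rot: [[-0.999, -0.0, 0.041], [-0.041, -0.0, -0.999], [0.0, -1.0, 0.0]]
wrist_force: [0.3, 0.6, -0.1]
gripper_width: 0.946
```

carry_out(
  steps=[
    [[0, 0, 1.5, 0, 0, 0], [0, 0, 4, 0, 0, 0], [0, 0, 7, 0, 0, 0], [0, 0, 10, 0, 0, 0], [0, 0, 13, 0, 0, 0], [0, 0, 15, 0, 0, 0], [0, 0, 15, 0, 0, 0], [0, 0, 15, 0, 0, 0]],
  ],
)

```text
time_s: 27.5
tcp_pos: [0.5528, 0.2056, 0.2744]
ee_rot: [[-0.999, -0.001, 0.041], [-0.041, -0.0, -0.999], [0.001, -1.0, 0.0]]
wrist_force: [-0.1, 0.5, -0.8]
gripper_width: 1.003
```

Run:
```python
from h import *
s=sense();print(s["time_s"],s["tcp_pos"],s["wrist_force"],s["gripper_width"]*87)
c=optics.capture("side");crop(c,170,130,400,280,3,"pics/g13.png")
v=c["image"].max(2);x0,y0,x1,y1=(204,210,236,236)
m=np.zeros_like(v);m[y0:y1,x0:x1]=v[y0:y1,x0:x1]<55
N,_,st,ce=cv2.connectedComponentsWithStats(m)
print([(st[i],ce[i]) for i in range(1,N) if st[i,4]>20])
hsv=cv2.cvtColor(c["image"],cv2.COLOR_RGB2HSV)
m=((hsv[...,1]>60)&(hsv[...,0]<30)).astype(np.uint8);m[:160]=0;m[205:]=0;m[:,:320]=0;m[:,372:]=0
N,_,st,ce=cv2.connectedComponentsWithStats(m)
for i in range(1,N):
    if st[i,4]>25: print(st[i],ce[i].round(1),onz(c,ce[i],.017).round(4))
```

```text
27.5 [0.55275499 0.20561441 0.27443199] [-0.06444208  0.54093315 -0.78279773] 87.27961793318285
[(array([207, 220,  25,  13, 203], dtype=int32), array([219.0591133, 226.1773399]))]
[358 167  11   5  40] [363.  168.8] [ 0.4652 -0.3694  0.017 ]
[343 176  11   5  44] [348.  177.9] [ 0.4797 -0.2952  0.017 ]
[327 185  12   6  53] [332.2 187.4] [ 0.4942 -0.2219  0.017 ]
```

View pics/g13.png

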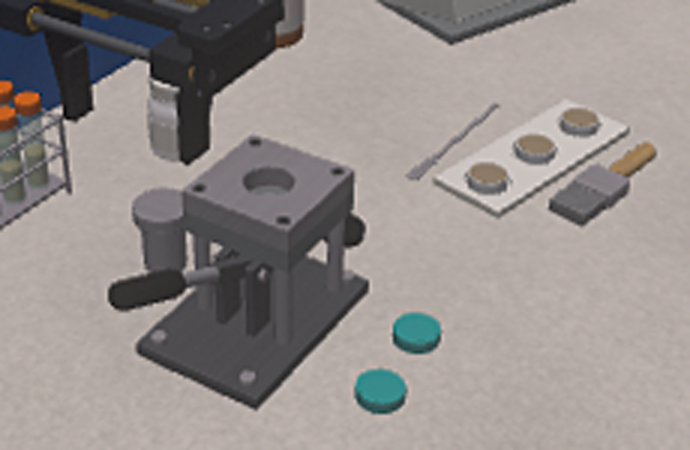

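The lever is back at its starting pixels, the handle centroid at (219,226) against (218.7,226.3) before. The die is empty with the rod down, all three pellets lie in the tray, and the gripper is clear.

```bash
python3 -c "
from station import ticket;print(ticket.finish_job())"
```

```text
the job is handed in; nothing more can be done
None
```

The job is done and handed in, at about 27.5 s of the 67 s allowed. `finish_job` gives no verdict, so what follows rests on my own last checks.

**What I did:**
- I gripped the lever and took it down its arc to the stop. The rod lifted the pellet clear of the die, which the side camera showed.
- I gripped the pellet by its upper rim and set it in the end place that held only the paper liner, at about (0.4655, −0.3695) m. It touched down at about 5 N and I let go.
- I then gripped the lever again and brought it back up to its upper stop, which gave about 19 N against the push.

**Last checks:**
- **Pellet:** the side camera puts it within about 1 mm of the place's centre, and the scene camera, checked right after release, also gave about 1 mm. It looks flat and face up.
- **Earlier pellets:** within about 1 mm of where they started.
- **Lever:** the handle's position in the side picture is within 0.4 pixel of the start. The die is empty and the rod is down.
- **Robot and bystanders:** the gripper is open and clear, about 15 cm above the handle. The brush, spatula, punch and turquoise discs look unmoved. The mortar, jar and beaker were not in the last picture, but the gripper stayed clear of them and no contact showed.

No check failed. The two cameras' position readings sometimes differed by 1–2 mm, within the stated calibration.

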